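Hang the counterweight in the sprung side-opening hooks

ROBOT

A 6-joint arm with a two-finger parallel gripper is mounted at the origin on a cart in front of the work surface, level with it; the furniture and walls round the work are solid. World frame = base frame: x ahead of the robot, y to its left, z up, the work surface at z = 0. Lengths are in m, angles in degrees, forces in N, time in s.
With the tool pointing down it reaches from about 0.4 to 0.825 m from the base axis. Payload 7 kg.
Tool frame: the origin (TCP) lies at the very end of the fingers, on their centre line; the grasp point (between the pads) lies 19 mm behind it (ctrl.tcp_to_grasp is the distance from the TCP to the grasp point, in m); z points along the fingers, y is the direction in which the jaws open and shut (so a half turn about z gives the same grasp; the last joint's range is limited). The gripper opens to 88 mm and grips with 3 to 60 N. Pads are 19 mm wide; open, the fingers measure 130 mm over their backs; the gripper's body (78 mm by 193 mm) begins 47 mm behind the grasp point.
Start: joints at [85.663, 20.546, 0.682, 0, -70.136, -16.507], TCP at [0.24, 0.631, 0.227] pointing down, gripper open.
Joint ranges: [-176.03, 176.03], [-82.01, 121.73], [-58.28, 71.71], [-173.87, 95.51], [-174.79, -0.11], [-173.66, 173.66]. Speed limits (degrees/s): [136.94, 136.94, 172.46, 180, 180, 180].

INTERFACE

Orientations are given as [roll, pitch, yaw] about the fixed x, y, z axes, in that order (R = Rz(yaw) Ry(pitch) Rx(roll)).
In Python, from plant import ctrl gives the robot as it stands.
- The arm moves only by the tool jog_arm, never from a script. Its argument "commands" is a list of rows, each an object of numbers: "x", "y", "z": the shift along the tool's x, y, z in cm; "roll": the turn about the tool's z in rad. In form: [{"x": .., "y": .., "z": .., "roll": ..}, ...]. A call has 1 to 12 rows; each row shifts and turns the commanded pose from where the row before left it, along the tool's axes as they then stand; what a row does not reach is not made up. A row lasts 1/10 s, in which the tool goes at most 50 mm and 8.59 degrees, less where a joint would pass 70% of its speed; a pose out of reach is approached as far as the arm can. A call is refused whole if a number of a shift passes 5 or a number of a turn 0.15, either way. A call with a gripper value outside its range is refused whole. "gripper" is the finger opening in cm, from 0 to 8.76, set as the call begins (left out, the last holds). The fingers move at their own pace and stop on an object; the grip force is fixed at half the most. Time passes only in rows, so rows that do not move let the fingers close. It gives the time, the measured TCP pose, the force and the opening at its end, in the units of the state.
- ctrl.get_obs(): the state, without advancing time (a new reading comes with each control period).
- ctrl.snapshot(name): name is "side" or "top" or "wrist"; returns a dict with "image" (480x640x3 uint8, red, green, blue), "mtx" (3x3 intrinsics, pixels), "position" and "orientation" of the camera in the world; the wrist camera has in their place "hand_eye" (4x4, takes a point from camera to tool coordinates, whose origin is the TCP and whose axes are the flange's). Camera axes: x right, y up, looking along -z (the intrinsics and any distortion apply to the point x, -y, -z); pixel columns grow to the right and rows downward; lengths in m; the calibration is good to about 2 mm. A picture is of the moment at which its call begins: read the wrist's pose just before it. There is no depth.
- ctrl.close_job(): hands the job in, once; it reports no verdict.
Trained networks look in the newest picture that a camera, given by its name, has taken for a name from the list of things; names that differ only in an ending like _2 or _b are one class to them, and where a whole thing is asked for, a point or a joint stands for the part that bears it (a point fixed in the world has none). Each returns a list of dicts, best first, with "confidence" (0 to 1); they miss things now and then, are a little off and sometimes report something else, mostly with a low value. They report only what shows in the picture. A call takes as long as a camera call. They do not tell look-alikes from the thing itself.
- ctrl.search_frame(camera, query): "position" ([column, row] as shares, 0 to 1, of the picture: columns of its width, rows of its height, amid what is visible of it).
- ctrl.regions_of(camera, query): "mask" (480x640 bool, what is visible of it) and "position" ([column, row] as shares, 0 to 1, of the picture: columns of its width, rows of its height, amid what is visible of it).
The state is a dict: "clock": time; "joint_pos": joint angles; "qvel": joint speeds; "tau": joint torques, N m; "tool_pos": TCP position; "orientation": TCP orientation; "force": force on the tool from outside, world axes, zero at the start; "moment": the same for the moment, N m; "opening": finger opening in m.
Only numpy, scipy, OpenCV 4.12 (cv2) and the standard library are available. Lean on these libraries where they do the work, as an engineer would, in place of code of your own. Each camera call takes 0.05 s, during which the arm holds its last target.

TASK

Pick up the steel counterweight and hang it by its cross pin in the pair of side-opening hooks on the bench hanger: bring it in level from the open side, press the pin gently back against the sprung keeper until it stands over the throats (not past them), then let it down slowly (about a centimetre a second) until both ends of the pin rest on the floor of the hook throats, and let go so that it hangs upright and still. Never press on the hanger with more than about 30 N, and leave the other things on the table where they are.

Things in the scene. Friction and masses are not known exactly. Their poses are not given: they have to be found in the camera images.
- weight_grip (a point): Middle of the counterweight's flat bright neck (14 mm thick in x, 30 mm wide in y, top 14 mm above this point). Below it a dark round steel body, diameter 36 mm, 66 mm high. The weight starts upright on the table; this point is 86 mm above its underside, 34 mm above the pin axis. z up, y along the pin; alike after a half turn about z.
- weight_pin (a point): Centre of the weight's round cross pin, on the weight's axis, 52 mm above the underside. Pin 10 mm in diameter, 104 mm long along y: 34 mm stick out bare on each side of the body. Axes as weight_grip.
- weight: The counterweight as a whole, 0.28 to 0.46 kg, 100 mm high; origin at the centre of its underside, axes as weight_grip.
- hanger: Fixed bench hanger; origin at the centre of the underside of its grey base plate (230 x 130 x 10 mm). x points the way the weight is pushed in. On it two equal aluminium hook cheeks, 8 mm thick, at y = -40 and +40 mm, open to -x, clamped together somewhere along a guide in x. This shift s (0 to 60 mm) is NOT measured: feel or see it. They do not slide when pressed.
- hook_mouth (a point): On the base, at (-95, 0, 132) mm of the hanger, axes as hanger: middle of the flared mouth (26 mm high) when s = 0; the real mouth is s further in +x. From 8 mm to 36 mm behind the mouth runs a level channel 14 mm high (floor 7 mm below this point, roof 7 mm above; top of the roof 19 mm above). Pin axis enters at this height.
- hook_throat (a point): On the base, at (-52, 0, 110) mm of the hanger, axes as hanger: axis of a seated pin in mid throat when s = 0; really s further in +x. The throat is a slot 14 mm long in x, dropping 20 mm from the channel floor; its floor (thin rubber) is 5 mm below this point. The channel goes on 24 mm behind it over a ledge, to a rigid back. Between the cheeks fingers closing along x have room above z = 80 mm.
- keeper_face (a point): On the base, at (-56, 0, 122) mm of the hanger: face of the sprung keeper at rest when s = 0; really s further in +x. Two dark upright tongues at y = -31 and +31 mm, 30 mm high; they yield in +x: 1.5 N at first touch, 0.5 N more per mm, plus 0.8 N per 10 mm/s. The pin is over the throat when they are pressed back 7 to 11 mm (5 to 7 N at rest); farther it is over the ledge.
- marker: Marker pen, 130 mm long, 17 mm thick, lying; origin at the middle of its underside. Leave alone.
- block_a: Pine block, 45 x 90 x 38 mm, lying; origin at the centre of its underside. Leave alone.
Not all that is in view belongs to the job. Leave any pink or red look-alike of the weight alone.

How it is judged:
By the outcome, as a careful person would: the job done as asked, in the order asked, and still so for the second after the job is handed in, with the robot touching nothing.
It also fails if it takes over 72 s, if anything falls off the work surface, if the arm or the gripper's body presses on something with over 40 N, if the wrist force passes 120 N, or if a joint passes its speed limit or range.

## Working session

There is one attempt and no reset: what is moved stays moved. The work goes in short steps, Python scripts to look and compute and a tool call to move; the robot and the scene stay as the last step left them, time stands still between calls to the robot, and variables do not carry over. Pictures are saved under pics/ and viewed, and the job is handed in when it is done.

Besides the shell and the picture viewer there is one more tool, called as a command line: name --argument value ..., lists and objects as JSON in quotes. jog_arm: Moves the arm, as the interface text tells. Its arguments: {"type":"object","properties":{"commands":{"type":"array"},"gripper":{"type":"number"}},"required":["commands"]}

```bash
ls; mkdir -p pics
cat > h.py <<'E'
import numpy as np, cv2
from plant import ctrl
def save(im,n): cv2.imwrite('pics/'+n+'.png',cv2.cvtColor(im,cv2.COLOR_RGB2BGR))
E
python3 - <<'E'
from h import *
print(ctrl.get_obs())
for c in ['side','top','wrist']:
    s=ctrl.snapshot(c); save(s['image'],c+'0')
    print(c,{k:v for k,v in s.items() if k!='image'})
    for q in ['weight','weight_grip','weight_pin','hanger','hook_mouth','hook_throat','keeper_face','marker','block_a']:
        r=ctrl.search_frame(c,q)
        print(q,[(round(d['confidence'],2),(round(d['position'][0]*640,1),round(d['position'][1]*480,1))) for d in r[:3]])
E
```

```text
pics
{'clock': 0.0, 'joint_pos': array([ 8.56627023e+01,  2.05914699e+01,  6.32977829e-01, -1.99123273e-02,
       -7.01366168e+01, -1.65052573e+01]), 'qvel': array([ 0.02344522, -0.00172388, -0.1022708 ,  0.04561258, -0.01304986,
       -0.08387759]), 'tau': array([-4.90927687e-04, -5.82709408e+01,  2.93050164e+01,  6.99723691e+00,
        6.90123779e-03, -1.47625233e-04]), 'tool_pos': array([0.24003526, 0.63034195, 0.22561691]), 'orientation': array([ 1.79903492e+02, -9.07589341e-03, -2.08493287e+01]), 'force': array([-0.43231848, -0.57548503,  1.15387783]), 'moment': array([ 0.03731309,  0.01994215, -0.0508025 ]), 'opening': 0.08711696923289702}
side {'mtx': array([[533.56928897,   0.        , 322.68876296],
       [  0.        , 533.56928897, 230.39072231],
       [  0.        ,   0.        ,   1.        ]]), 'position': array([ 0.3887134 , -0.85162005,  0.51947946]), 'orientation': array([ 66.65811084,   1.35018539, -10.23225667])}
weight [(0.91, (306.1, 343.3)), (0.58, (361.9, 301.7)), (0.43, (362.9, 213.0))]
weight_grip [(0.98, (362.6, 303.5)), (0.88, (304.8, 336.8)), (0.46, (
[... 940 characters left out ...]
arker [(0.69, (355.7, 297.3))]
block_a [(0.91, (197.6, 212.5))]
wrist {'mtx': array([[351.85531365,   0.        , 321.65519757],
       [  0.        , 351.85531365, 240.00617973],
       [  0.        ,   0.        ,   1.        ]]), 'hand_eye': array([[ 9.47372131e-05,  9.53906738e-01,  3.00103191e-01,
         8.24831144e-02],
       [ 9.99999250e-01,  2.76159443e-04, -1.19348113e-03,
        -9.01105498e-04],
       [-1.22134602e-03,  3.00103079e-01, -9.53905996e-01,
        -1.57802240e-01],
       [ 0.00000000e+00,  0.00000000e+00,  0.00000000e+00,
         1.00000000e+00]])}
weight []
weight_grip []
weight_pin []
hanger []
hook_mouth []
hook_throat []
keeper_face []
marker []
block_a []
```

View pics/side0.png

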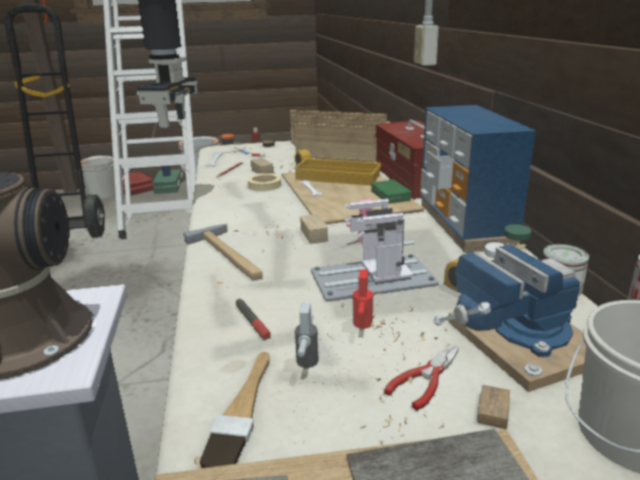

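View pics/top0.png

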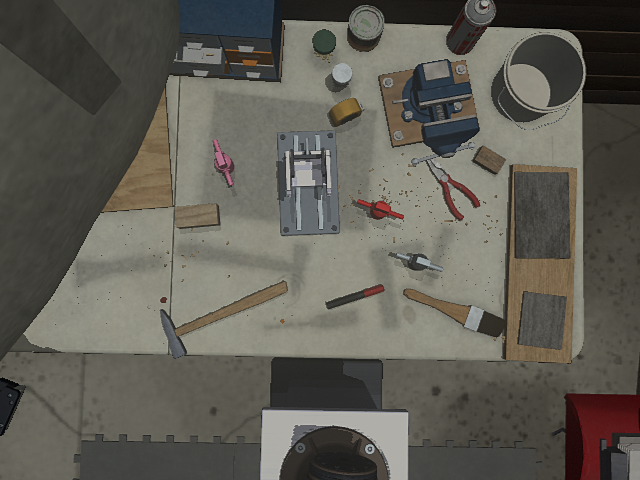

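View pics/wrist0.png

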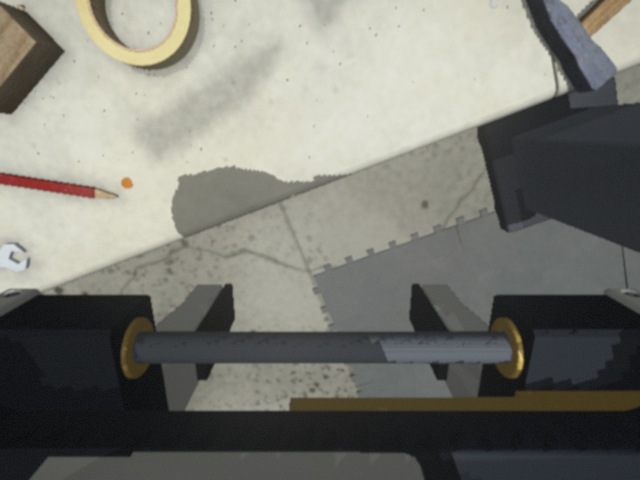

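Run:
```python
from h import *
t=cv2.imread('pics/top0.png'); s=cv2.imread('pics/side0.png')
a=cv2.resize(t[120:245,265:350],None,fx=4.5,fy=4.5,interpolation=cv2.INTER_CUBIC)
b=cv2.resize(s[190:305,300:445],None,fx=5,fy=5,interpolation=cv2.INTER_CUBIC)
c=cv2.resize(t[235:290,370:460],None,fx=5,fy=5,interpolation=cv2.INTER_CUBIC)
d=cv2.resize(s[260:380,270:390],None,fx=4,fy=4,interpolation=cv2.INTER_CUBIC)
for n,i in zip(['ct','cs','wt','ws'],[a,b,c,d]): cv2.imwrite('pics/%s.png'%n,i)
```

```text
(no output)
```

View pics/ct.png

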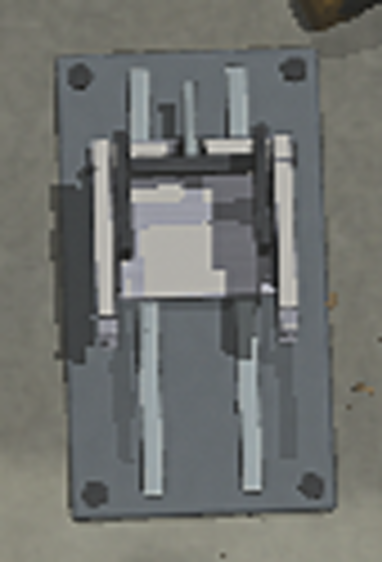

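View pics/cs.png

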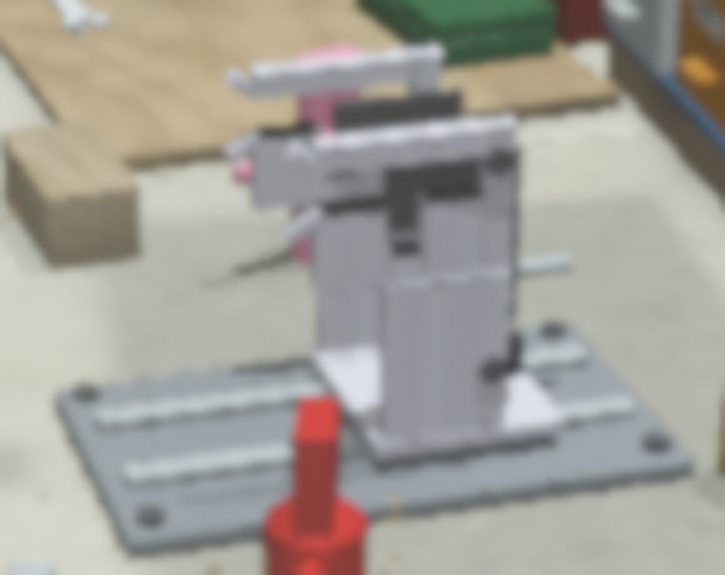

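View pics/wt.png

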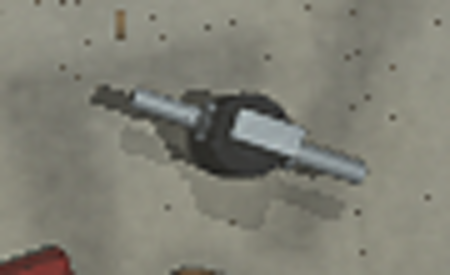

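View pics/ws.png

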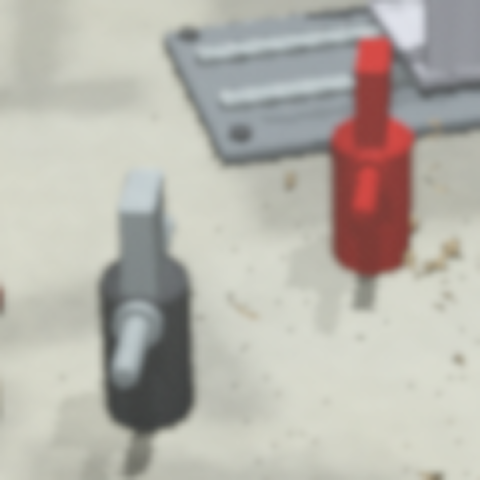

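```bash
cat >> h.py <<'E'
from scipy.spatial.transform import Rotation as Ro
TOP=dict(K=np.array([[614.08283505,0,325.66702413],[0,614.08283505,230.55779437],[0,0,1]]),p=np.array([0.44231302,0.06331048,1.35315016]),R=Ro.from_euler('xyz',[4.08462834,-1.55794736,-88.61662741],degrees=True).as_matrix())
SIDE=dict(K=np.array([[533.56928897,0,322.68876296],[0,533.56928897,230.39072231],[0,0,1]]),p=np.array([0.3887134,-0.85162005,0.51947946]),R=Ro.from_euler('xyz',[66.65811084,1.35018539,-10.23225667],degrees=True).as_matrix())
def wristcam(obs,he,K):
    R=Ro.from_euler('xyz',obs['orientation'],degrees=True).as_matrix()
    return dict(K=K,p=obs['tool_pos']+R@he[:3,3],R=R@he[:3,:3])
def ray(c,uv):
    d=np.linalg.inv(c['K'])@np.array([uv[0],uv[1],1.]); d=c['R']@np.array([d[0],-d[1],-d[2]]); return c['p'],d/np.linalg.norm(d)
def atz(c,uv,z):
    o,d=ray(c,uv); return o+d*(z-o[2])/d[2]
def proj(c,P):
    v=c['R'].T@(np.asarray(P)-c['p']); v=np.array([v[0],-v[1],-v[2]]); q=c['K']@v; return q[:2]/q[2]
def tri(l):
    A=np.zeros((3,3));b=np.zeros(3)
    for c,uv in l:
        o,d=ray(c,uv);M=np.eye(3)-np.outer(d,d);A+=M;b+=M@o
    return np.linalg.solve(A,b)
E
python3 - <<'E'
from h import *
cr=lambda p,o,f:[(p[0]+.5)/f-.5+o[0],(p[1]+.5)/f-.5+o[1]]
pc=[cr(p,(265,120),4.5) for p in [(55,58),(315,47),(335,508),(72,520)]]
P=np.array([atz(TOP,p,.01) for p in pc]); print(P.round(4)); c=P.mean(0); print('c',c)
dx=(P[0]+P[1]-P[2]-P[3])/2; dy=(P[0]+P[3]-P[1]-P[2])/2
print(np.linalg.norm(dx),np.linalg.norm(dy),np.degrees([np.arctan2(dx[1],dx[0]),np.arctan2(-dy[0],dy[1])]))
yaw=(np.arctan2(dx[1],dx[0])*2+np.arctan2(-dy[0],dy[1]))/3
R=Ro.from_euler('z',yaw).as_matrix()
for n,p,z in [('Lfront',(107,345),.149),('Rfront',(289,340),.149),('Lback',(100,140),.151),('Rback',(282,135),.151)]:
    print(n,(R.T@(atz(TOP,cr(p,(265,120),4.5),z)-c)).round(4))
e=[atz(TOP,cr(p,(370,235),5),.052) for p in [(134,95),(366,176)]]
print('pin',e,np.mean(e,0)); d=e[0]-e[1];print(np.linalg.norm(d),np.degrees(np.arctan2(d[1],d[0])))
# neck top
n=[atz(TOP,cr(p,(370,235),5),.1) for p in [(238,108),(306,130),(300,155),(230,133)]];print('neck',np.mean(n,0))
print('side neck top', tri([(TOP,cr((268,131),(370,235),5)),(SIDE,cr((142,188),(270,260),4))]))
# side plate corners
for p in [(62,400),(130,548),(690,470),(550,325)]:
    q=atz(SIDE,cr(p,(300,190),5),.01);print('side corner',(R.T@(q-c)).round(4))
E
```

```text
[[ 7.539e-01  1.425e-01  1.000e-02]
 [ 7.633e-01  1.460e-02  1.000e-02]
 [ 5.356e-01 -4.000e-04  1.000e-02]
 [ 5.264e-01  1.275e-01  1.000e-02]]
c [0.64481175 0.07105173 0.01      ]
0.2280670518173772 0.12817116029014677 [3.77859412 4.15689522]
Lfront [-0.0473  0.04    0.139 ]
Rfront [-0.0483 -0.0398  0.139 ]
Lback [0.0432 0.0394 0.141 ]
Rback [ 0.0424 -0.0406  0.141 ]
pin [array([ 0.49091671, -0.1213935 ,  0.052     ]), array([ 0.45895801, -0.22092152,  0.052     ])] [ 0.47493736 -0.17115751  0.052     ]
0.10453318013071194 72.19804126129493
neck [ 0.47556155 -0.17009401  0.1       ]
side neck top [ 0.47542347 -0.16983118  0.10009431]
side corner [-0.1125  0.0537  0.    ]
side corner [-0.1151 -0.0691  0.    ]
side corner [ 0.1079 -0.0735  0.    ]
side corner [0.106 0.061 0.   ]
```

jog_arm --commands '[{"roll": 0.127},{"roll": 0.127},{"roll": 0.127},{"roll": 0.127},{"roll": 0.127},{"roll": 0.127},{"roll": 0.127},{"roll": 0.127},{"roll": 0.127},{"roll": 0.127},{"roll": 0.127},{"roll": 0.122}]' --gripper 8.7

```text
validation failed for argument at $.co...
```

```bash
cat >> h.py <<'E'
def need(P,yaw=None):
    o=ctrl.get_obs();R=Ro.from_euler('xyz',o['orientation'],degrees=True).as_matrix()
    print('t',round(o['clock'],2),'pos',o['tool_pos'].round(4),'ori',o['orientation'].round(2),'F',o['force'].round(2),'M',o['moment'].round(2),'open',round(o['opening'],4))
    print('tool shift cm',(R.T@(np.array(P)-o['tool_pos'])*100).round(2), None if yaw is None else 'roll rad %.3f'%-np.radians(yaw-o['orientation'][2]))
E
python3 -c "
from h import *
need([.5,.25,.226],-107.8);need([.475,-.17,.2],-107.8)"
```

```text
t 1.5 pos [0.2402 0.6308 0.2265] ori [180.    -0.   -20.84] F [ 1.18  0.53 -0.48] M [ 0.04 -0.   -0.03] open 0.0876
tool shift cm [37.83 26.34  0.06] roll rad 1.518
t 1.5 pos [0.2402 0.6308 0.2265] ori [180.    -0.   -20.84] F [ 1.18  0.53 -0.48] M [ 0.04 -0.   -0.03] open 0.0876
tool shift cm [50.43 66.49  2.66] roll rad 1.518
```

jog_arm --commands '[{"x": 0,"y": 0,"z": 0,"roll": 0.127},{"x": 0,"y": 0,"z": 0,"roll": 0.127},{"x": 0,"y": 0,"z": 0,"roll": 0.127},{"x": 0,"y": 0,"z": 0,"roll": 0.127},{"x": 0,"y": 0,"z": 0,"roll": 0.127},{"x": 0,"y": 0,"z": 0,"roll": 0.127},{"x": 0,"y": 0,"z": 0,"roll": 0.127},{"x": 0,"y": 0,"z": 0,"roll": 0.127},{"x": 0,"y": 0,"z": 0,"roll": 0.127},{"x": 0,"y": 0,"z": 0,"roll": 0.127},{"x": 0,"y": 0,"z": 0,"roll": 0.127},{"x": 0,"y": 0,"z": 0,"roll": 0.121}]' --gripper 8.7

```text
clock: 2.7
tool_pos: [0.2402, 0.6308, 0.2266]
orientation: [180.0, 0.0, -108.1]
force: [-0.1, -0.3, 0.2]
opening: 0.0871
```

```bash
python3 -c "
from h import *
need([.48,.22,.226],-107.8);need([.475,-.17,.2],-107.8)"
```

```text
t 2.7 pos [0.2402 0.6308 0.2266] ori [ 180.      0.   -108.12] F [-0.1  -0.29  0.22] M [ 0.11 -0.09 -0.02] open 0.0871
tool shift cm [ 31.59 -35.57   0.06] roll rad -0.006
t 2.7 pos [0.2402 0.6308 0.2266] ori [ 180.      0.   -108.12] F [-0.1  -0.29  0.22] M [ 0.11 -0.09 -0.02] open 0.0871
tool shift cm [ 68.81 -47.22   2.66] roll rad -0.006
```

jog_arm --commands '[{"x": 2.63,"y": -2.96,"z": 0,"roll": 0},{"x": 2.63,"y": -2.96,"z": 0,"roll": 0},{"x": 2.63,"y": -2.96,"z": 0,"roll": 0},{"x": 2.63,"y": -2.96,"z": 0,"roll": 0},{"x": 2.63,"y": -2.96,"z": 0,"roll": 0},{"x": 2.63,"y": -2.96,"z": 0,"roll": 0},{"x": 2.63,"y": -2.96,"z": 0,"roll": 0},{"x": 2.63,"y": -2.96,"z": 0,"roll": 0},{"x": 2.63,"y": -2.96,"z": 0,"roll": 0},{"x": 2.63,"y": -2.96,"z": 0,"roll": 0},{"x": 2.63,"y": -2.96,"z": 0,"roll": 0},{"x": 2.63,"y": -2.96,"z": 0,"roll": 0}]'

```text
clock: 3.9
tool_pos: [0.4824, 0.2202, 0.2269]
orientation: [-180.0, 0.0, -107.8]
force: [0.5, 0.3, -0.3]
opening: 0.087
```

jog_arm --commands '[{"x": 3.1,"y": -0.97,"z": 0,"roll": 0},{"x": 3.1,"y": -0.97,"z": 0,"roll": 0},{"x": 3.1,"y": -0.97,"z": 0,"roll": 0},{"x": 3.1,"y": -0.97,"z": 0,"roll": 0},{"x": 3.1,"y": -0.97,"z": 0,"roll": 0},{"x": 3.1,"y": -0.97,"z": 0,"roll": 0},{"x": 3.1,"y": -0.97,"z": 0,"roll": 0},{"x": 3.1,"y": -0.97,"z": 0,"roll": 0},{"x": 3.1,"y": -0.97,"z": 0,"roll": 0},{"x": 3.1,"y": -0.97,"z": 0,"roll": 0},{"x": 2.0,"y": -0.97,"z": 0,"roll": 0},{"x": 0,"y": 0,"z": 0,"roll": 0}]'

```text
clock: 5.1
tool_pos: [0.4823, -0.1273, 0.2266]
orientation: [-180.0, -0.0, -108.0]
force: [-0.5, -0.3, -0.5]
opening: 0.0869
```

Run:
```python
from h import *
need([.475,-.17,.2],-107.8)
o=ctrl.get_obs();s=ctrl.snapshot('wrist');save(s['image'],'w1')
c=wristcam(o,s['hand_eye'],s['mtx'])
print(proj(c,[.475,-.17,.1]),proj(c,[.4909,-.1214,.052]),proj(c,[.459,-.2209,.052]))
print([(d['confidence'],d['position'][0]*640,d['position'][1]*480) for d in ctrl.search_frame('wrist','weight_grip')])
```

```text
t 5.1 pos [ 0.4823 -0.1273  0.2266] ori [-1.8000e+02 -2.0000e-02 -1.0797e+02] F [-0.48 -0.26 -0.5 ] M [ 0.16 -0.06 -0.02] open 0.0869
tool shift cm [ 4.29 -0.62  2.66] roll rad -0.003
[315.08006604 179.19980249] [316.1094255  225.27673461] [315.17485081 111.56089633]
[(0.64, 316.416, 174.192)]
```

View pics/w1.png

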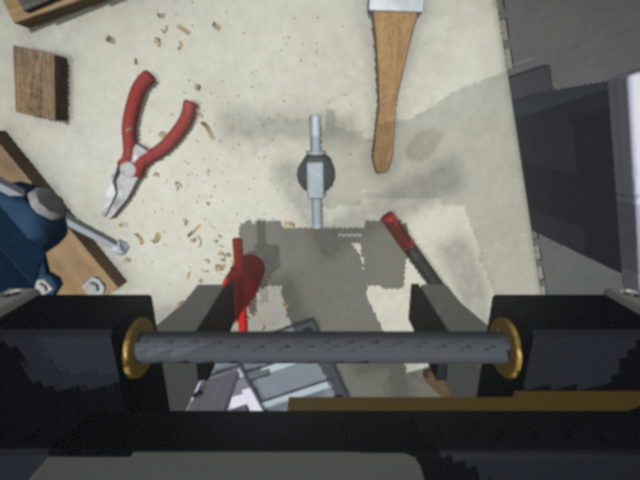

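Run:
```python
from h import *
t=cv2.imread('pics/w1.png')
cv2.imwrite('pics/w1c.png',cv2.resize(t[100:240,270:370],None,fx=5,fy=4,interpolation=cv2.INTER_CUBIC))
o=ctrl.get_obs();s=ctrl.snapshot('wrist')
c=wristcam(o,s['hand_eye'],s['mtx'])
a=atz(c,(315,115),.052);b=atz(c,(318,228),.052);print(a,b,(a+b)/2,np.linalg.norm(a-b),np.degrees(np.arctan2(*(b-a)[[1,0]])))
```

```text
[ 0.46003693 -0.21647191  0.052     ] [ 0.48988131 -0.1164493   0.052     ] [ 0.47495912 -0.16646061  0.052     ] 0.10438012425716761 73.38614620382913
```

View pics/w1c.png

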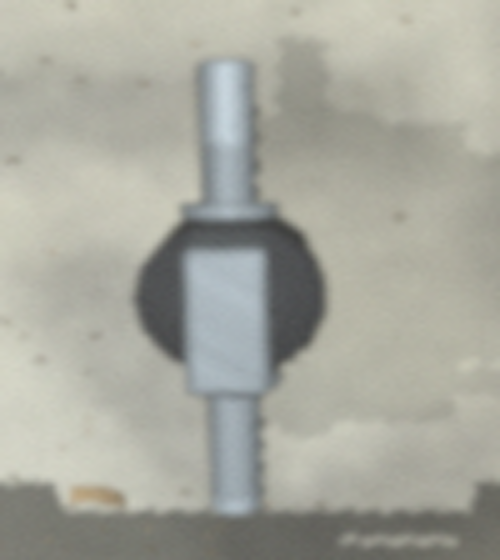

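Run:
```python
from h import *
o=ctrl.get_obs();s=ctrl.snapshot('wrist')
c=wristcam(o,s['hand_eye'],s['mtx'])
a=atz(c,(315.3,115),.052);b=atz(c,(316.5,228),.052);print((a+b)/2,np.degrees(np.arctan2(*(b-a)[[1,0]])), atz(c,(315.4,180),.1))
need([.475,-.1688,.071],-107.5)
```

```text
[ 0.47565802 -0.16614725  0.052     ] 72.48838354866363 [ 0.4750109  -0.16709371  0.1       ]
t 5.3 pos [ 0.4823 -0.1248  0.2266] ori [-1.7999e+02  1.0000e-02 -1.0781e+02] F [ 0.13 -0.25 -0.14] M [ 0.1  -0.04 -0.02] open 0.087
tool shift cm [ 4.42 -0.65 15.56] roll rad -0.005
```

jog_arm --commands '[{"x": 1.5,"y": -0.22,"z": 1,"roll": 0},{"x": 1.5,"y": -0.22,"z": 2,"roll": -0.005},{"x": 1.49,"y": -0.21,"z": 3,"roll": 0},{"x": 0,"y": 0,"z": 2,"roll": 0},{"x": 0,"y": 0,"z": 2,"roll": 0},{"x": 0,"y": 0,"z": 1,"roll": 0},{"x": 0,"y": 0,"z": 0,"roll": 0},{"x": 0,"y": 0,"z": 0,"roll": 0}]'

```text
clock: 6.1
tool_pos: [0.4755, -0.1696, 0.1173]
orientation: [-180.0, -0.0, -107.5]
force: [0.3, -1.3, 0.2]
opening: 0.0871
```

Run:
```python
from h import *
need([.475,-.1692,.071],-107.5)
```

```text
t 6.1 pos [ 0.4755 -0.1696  0.1173] ori [-179.96   -0.   -107.47] F [ 0.29 -1.29  0.18] M [ 0.13 -0.08 -0.06] open 0.0871
tool shift cm [-0.02  0.06  4.63] roll rad 0.001
```

jog_arm --commands '[{"x": 0,"y": 0,"z": 1.5,"roll": 0},{"x": 0,"y": 0,"z": 1.5,"roll": 0},{"x": 0,"y": 0,"z": 1.0,"roll": 0},{"x": 0,"y": 0,"z": 0.6,"roll": 0},{"x": 0,"y": 0,"z": 0,"roll": 0},{"x": 0,"y": 0,"z": 0,"roll": 0}]'

```text
clock: 6.7
tool_pos: [0.4753, -0.17, 0.0711]
orientation: [-180.0, 0.0, -107.5]
force: [0.6, -0.1, -0.1]
opening: 0.0867
```

jog_arm --commands '[{"x": 0,"y": 0,"z": 0,"roll": 0},{"x": 0,"y": 0,"z": 0,"roll": 0},{"x": 0,"y": 0,"z": 0,"roll": 0},{"x": 0,"y": 0,"z": 0,"roll": 0},{"x": 0,"y": 0,"z": 0,"roll": 0},{"x": 0,"y": 0,"z": 0,"roll": 0},{"x": 0,"y": 0,"z": 0,"roll": 0},{"x": 0,"y": 0,"z": 0,"roll": 0}]' --gripper 0.5

```text
clock: 7.5
tool_pos: [0.4749, -0.1699, 0.0706]
orientation: [180.0, 0.0, -107.5]
force: [0.2, 0.1, -1.3]
opening: 0.0285
```

Run:
```python
from h import *
need([.475,-.1692,.071],-107.5)
```

```text
t 7.5 pos [ 0.4749 -0.1699  0.0706] ori [ 180.      0.   -107.53] F [ 0.16  0.08 -1.28] M [ 0.1  -0.09 -0.03] open 0.0285
tool shift cm [-0.07  0.01 -0.04] roll rad -0.001
```

jog_arm --commands '[{"x": 0,"y": 0,"z": 0,"roll": 0},{"x": 0,"y": 0,"z": 0,"roll": 0},{"x": 0,"y": 0,"z": 0,"roll": 0},{"x": 0,"y": 0,"z": 0,"roll": 0},{"x": 0,"y": 0,"z": 0,"roll": 0},{"x": 0,"y": 0,"z": 0,"roll": 0}]'

```text
clock: 8.1
tool_pos: [0.4748, -0.1699, 0.0705]
orientation: [180.0, 0.0, -107.5]
force: [0.6, 0.3, -0.2]
opening: 0.0139
```

jog_arm --commands '[{"x": 0,"y": 0,"z": -0.2,"roll": 0},{"x": 0,"y": 0,"z": -0.4,"roll": 0},{"x": 0,"y": 0,"z": -1,"roll": 0},{"x": 0,"y": 0,"z": -2,"roll": 0},{"x": 0,"y": 0,"z": -3,"roll": 0},{"x": 0,"y": 0,"z": -3,"roll": 0},{"x": 0,"y": 0,"z": -2,"roll": 0},{"x": 0,"y": 0,"z": 0,"roll": 0},{"x": 0,"y": 0,"z": 0,"roll": 0}]'

```text
clock: 9.0
tool_pos: [0.4747, -0.1697, 0.1867]
orientation: [-180.0, 0.0, -107.6]
force: [-0.5, 0.5, -4.6]
opening: 0.0136
```

Run:
```python
from h import *
need([.475,-.1692,.2],-86.1)
s=ctrl.snapshot('wrist');save(s['image'],'w2')
s=ctrl.snapshot('side');save(s['image'],'s2')
```

```text
t 9.0 pos [ 0.4747 -0.1697  0.1867] ori [-1.7996e+02  4.0000e-02 -1.0755e+02] F [-0.5   0.51 -4.65] M [ 0.17 -0.01  0.01] open 0.0136
tool shift cm [-0.06 -0.02 -1.33] roll rad -0.374
```

View pics/w2.png

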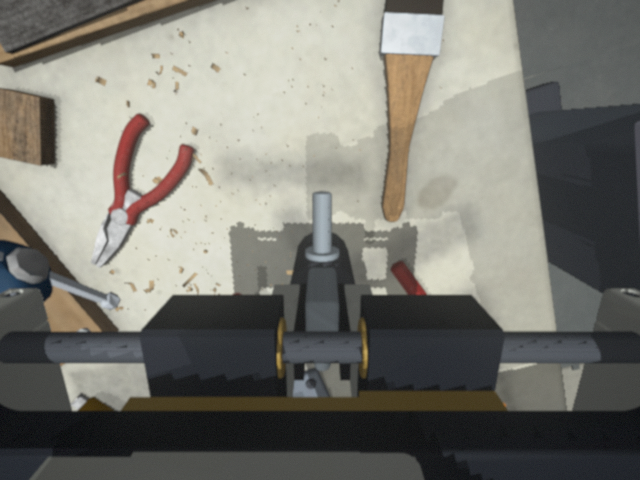

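View pics/s2.png

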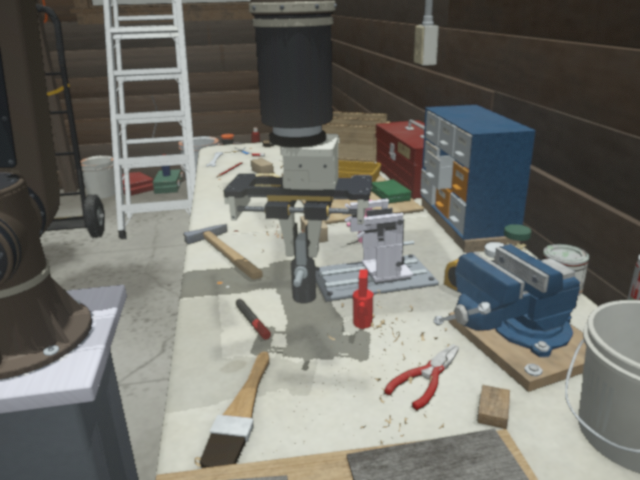

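jog_arm --commands '[{"x": 0,"y": 0,"z": 0,"roll": -0.06},{"x": 0,"y": 0,"z": 0,"roll": -0.1},{"x": 0,"y": 0,"z": 0,"roll": -0.1},{"x": 0,"y": 0,"z": 0,"roll": -0.08},{"x": 0,"y": 0,"z": 0,"roll": -0.034},{"x": 0,"y": 0,"z": 0,"roll": 0}]'

```text
clock: 9.7
tool_pos: [0.4742, -0.1699, 0.1852]
orientation: [179.9, 0.0, -86.1]
force: [-0.6, -0.3, -4.2]
opening: 0.0141
```

```bash
cat >> h.py <<'E'
HC=np.array([.6448,.0711,0.]);HY=3.9
def H(x,y,z): return HC+Ro.from_euler('z',HY,degrees=True).as_matrix()@np.array([x,y,z])
def inH(P): return Ro.from_euler('z',HY,degrees=True).as_matrix().T@(np.array(P)-HC)
E
python3 - <<'E'
from h import *
need(H(-.13,0,.1865),HY-90)
E
```

```text
t 9.7 pos [ 0.4742 -0.1699  0.1852] ori [ 1.7985e+02  2.0000e-02 -8.6090e+01] F [-0.6  -0.28 -4.21] M [ 0.08 -0.01  0.03] open 0.0141
tool shift cm [-22.88  -5.67  -0.13] roll rad 0.000
```

jog_arm --commands '[{"x": -1,"y": -0.57,"z": 0,"roll": 0},{"x": -2,"y": -0.57,"z": 0,"roll": 0},{"x": -3,"y": -0.57,"z": 0,"roll": 0},{"x": -3,"y": -0.57,"z": 0,"roll": 0},{"x": -3,"y": -0.57,"z": 0,"roll": 0},{"x": -3,"y": -0.57,"z": 0,"roll": 0},{"x": -3,"y": -0.57,"z": 0,"roll": 0},{"x": -2.5,"y": -0.57,"z": 0,"roll": 0},{"x": -1.5,"y": -0.57,"z": 0,"roll": 0},{"x": -0.9,"y": -0.54,"z": 0,"roll": 0},{"x": 0,"y": 0,"z": 0,"roll": 0},{"x": 0,"y": 0,"z": 0,"roll": 0}]'

```text
clock: 10.9
tool_pos: [0.5157, 0.062, 0.1862]
orientation: [179.9, -0.0, -86.1]
force: [-0.6, 0.7, -3.8]
opening: 0.0134
```

jog_arm --commands '[{"x": 0,"y": 0,"z": 0.5,"roll": 0},{"x": 0,"y": 0,"z": 1,"roll": 0},{"x": 0,"y": 0,"z": 1,"roll": 0},{"x": 0,"y": 0,"z": 0.7,"roll": 0},{"x": 0,"y": 0,"z": 0.3,"roll": 0},{"x": 0,"y": 0,"z": 0,"roll": 0},{"x": 0,"y": 0,"z": 0,"roll": 0},{"x": 0,"y": 0,"z": 0,"roll": 0}]'

```text
clock: 11.7
tool_pos: [0.5162, 0.0625, 0.1519]
orientation: [-180.0, 0.0, -86.1]
force: [-0.7, 0.3, -3.8]
opening: 0.0138
```

Run:
```python
from h import *
need(H(-.13,0,.1505),HY-90)
for c in ['side','top','wrist']:
    s=ctrl.snapshot(c);save(s['image'],c+'3')
t=cv2.imread('pics/top3.png'); s=cv2.imread('pics/side3.png')
cv2.imwrite('pics/ct3.png',cv2.resize(t[120:290,240:370],None,fx=3.5,fy=3.5,interpolation=cv2.INTER_CUBIC))
cv2.imwrite('pics/cs3.png',cv2.resize(s[150:305,270:445],None,fx=4,fy=3.8,interpolation=cv2.INTER_CUBIC))
need(H(-.13,0,.1505),HY-90)
```

```text
t 11.7 pos [0.5162 0.0625 0.1519] ori [-1.7996e+02  1.0000e-02 -8.6100e+01] F [-0.72  0.31 -3.82] M [ 0.08 -0.04  0.03] open 0.0138
tool shift cm [0.02 0.11 0.14] roll rad 0.000
t 11.85 pos [0.5161 0.0625 0.1519] ori [-1.7997e+02  1.0000e-02 -8.6100e+01] F [-0.13  0.05 -3.86] M [ 0.06 -0.02 -0.03] open 0.0137
tool shift cm [0.02 0.1  0.14] roll rad 0.000
```

View pics/cs3.png

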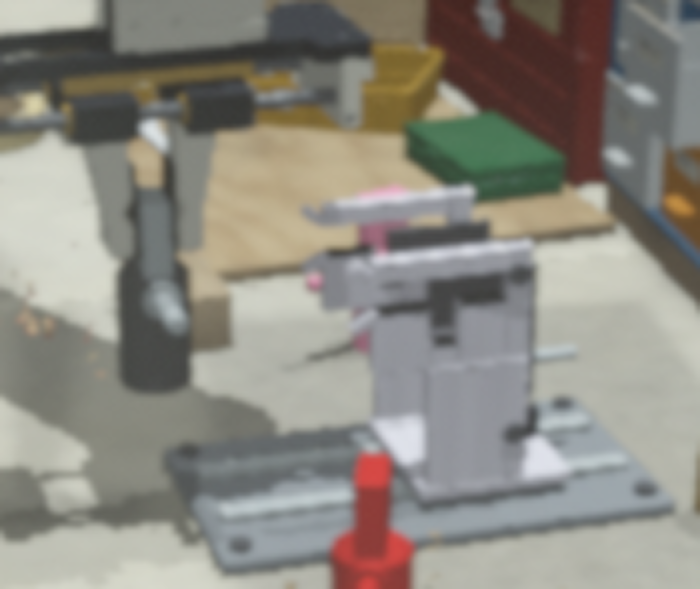

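View pics/ct3.png

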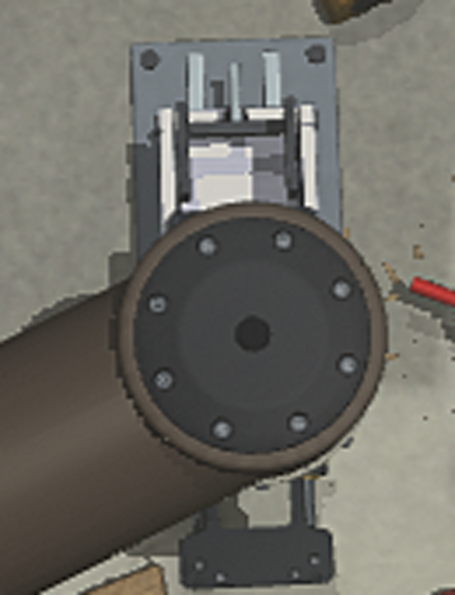

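View pics/wrist3.png

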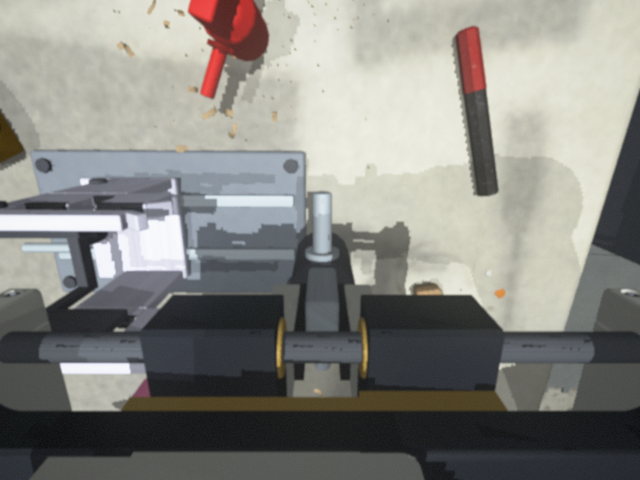

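```bash
python3 - <<'E'
from h import *
o=ctrl.get_obs();s=ctrl.snapshot('wrist');c=wristcam(o,s['hand_eye'],s['mtx'])
for p in [(305,152),(40,152)]: print(inH(atz(c,p,.01)).round(4))
R=Ro.from_euler('z',HY,degrees=True).as_matrix()
def aty(uv,y):
    o,d=ray(SIDE,uv);o=R.T@(o-HC);d=R.T@d;return o+d*(y-o[1])/d[1]
f=lambda p:[(p[0]+.5)/4-.5+270,(p[1]+.5)/3.8-.5+150]
for n,p in dict(throatBL=(431,346),throatBR=(455,346),roofL=(320,266),roofR=(533,245),slotbackR=(503,300),cheekbase=(430,490),tip=(308,262),liplow=(322,312)).items():
    print(n,aty(f(p),-.044).round(4))
need(H(-.13,0,.1505),HY-90)
E
python3 -c "
import cv2
s=cv2.imread('pics/side3.png');cv2.imwrite('pics/cs4.png',cv2.resize(s[190:250,340:410],None,fx=10,fy=10,interpolation=cv2.INTER_CUBIC))
w=cv2.imread('pics/wrist3.png');cv2.imwrite('pics/cw4.png',cv2.resize(w[140:300,0:320],None,fx=2.5,fy=2.5,interpolation=cv2.INTER_CUBIC))"
```

```text
[-0.1141 -0.0633  0.01  ]
[ 0.1052 -0.0633  0.01  ]
throatBL [-0.0065 -0.044   0.1038]
throatBR [ 0.0055 -0.044   0.1022]
roofL [-0.0605 -0.044   0.153 ]
roofR [ 0.0426 -0.044   0.1514]
slotbackR [ 0.0287 -0.044   0.124 ]
cheekbase [-0.0055 -0.044   0.0233]
tip [-0.0661 -0.044   0.1557]
liplow [-0.0596 -0.044   0.1289]
t 11.9 pos [0.516  0.0625 0.1518] ori [-1.7997e+02  1.0000e-02 -8.6100e+01] F [ 0.46 -0.16 -2.79] M [ 0.09 -0.07 -0.01] open 0.0138
tool shift cm [0.02 0.09 0.13] roll rad -0.000
```

View pics/cs4.png

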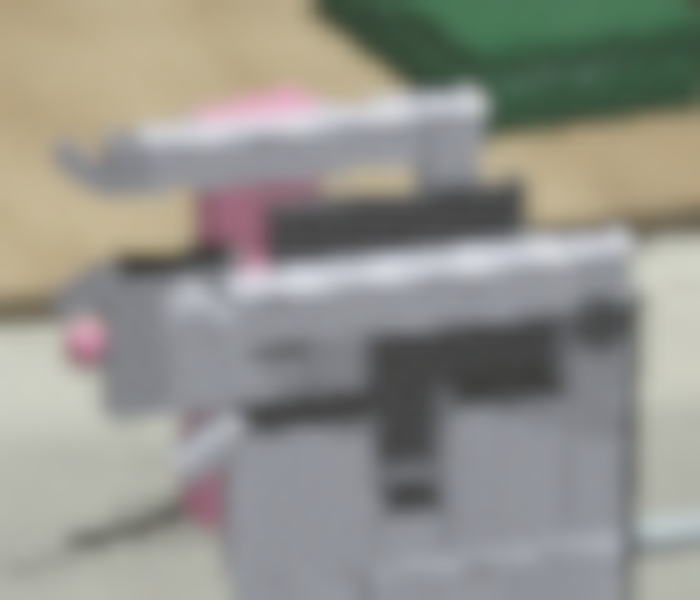

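View pics/cw4.png

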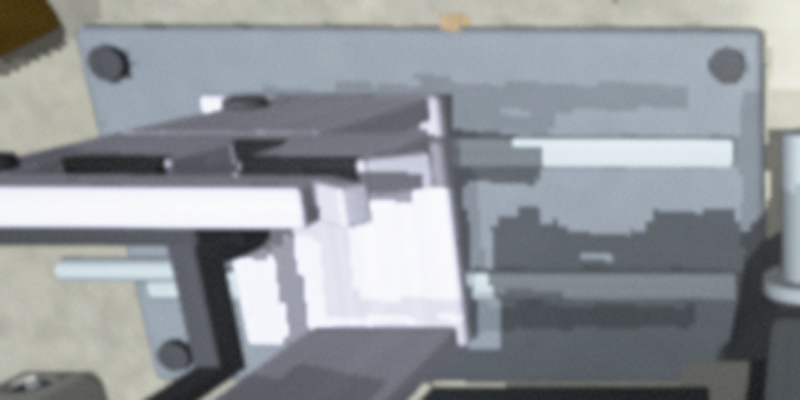

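Run:
```python
from h import *
im=cv2.imread('pics/side3.png')
cv2.imwrite('pics/cp.png',cv2.resize(im[205:265,290:330],None,fx=10,fy=10,interpolation=cv2.INTER_CUBIC))
for z in [.132,.1333]:
    P=inH([.516,.0625,z]); 
    for y in (-.052,-.018): print(z,(np.array(proj(SIDE,H(P[0],P[1]+y,z)))-[290,205])*10+4.5)
    print('bottom',(np.array(proj(SIDE,H(P[0],P[1],z-.052)))-[290,205])*10)
# throat floor etc. predicted for s=.05
for n,q in dict(thrBL=(-.009,-.044,.105),thrBR=(.005,-.044,.105),roofback=(.0427,-.044,.151),roof=(-.045,-.044,.151)).items(): print(n,(proj(SIDE,H(*q))-[340,190])*10+4.5)
```

```text
0.132 [245.8958766  318.73596918]
0.132 [203.55154537 247.04697393]
bottom [187.08607571 456.71768831]
0.1333 [245.67831975 312.09191281]
0.1333 [203.31853889 240.57033402]
bottom [186.85540284 450.58177154]
thrBL [365.46946343 507.19861048]
thrBR [436.23371048 498.11330043]
roofback [633.44493012 247.67934608]
roof [182.14091854 301.25063845]
```

View pics/cp.png

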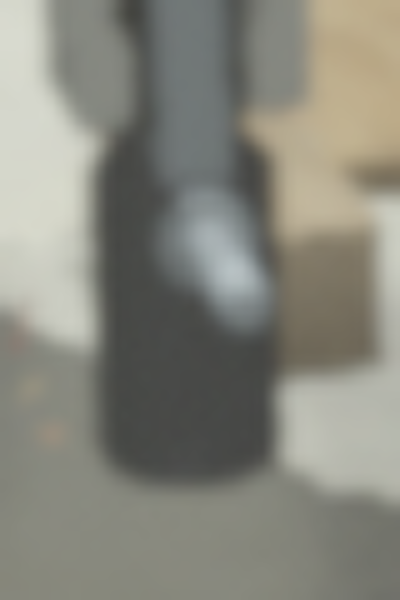

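jog_arm --commands '[{"x": 0,"y": 0,"z": 0.12,"roll": 0},{"x": 0,"y": -0.5,"z": 0,"roll": 0},{"x": 0,"y": -1,"z": 0,"roll": 0},{"x": 0,"y": -1,"z": 0,"roll": 0},{"x": 0,"y": -1,"z": 0,"roll": 0},{"x": 0,"y": -1,"z": 0,"roll": 0},{"x": 0,"y": -1,"z": 0,"roll": 0},{"x": 0,"y": -1,"z": 0,"roll": 0},{"x": 0,"y": -0.6,"z": 0,"roll": 0},{"x": 0,"y": -0.3,"z": 0,"roll": 0},{"x": 0,"y": 0,"z": 0,"roll": 0},{"x": 0,"y": 0,"z": 0,"roll": 0}]'

```text
clock: 13.1
tool_pos: [0.5894, 0.0673, 0.1503]
orientation: [180.0, -0.0, -86.1]
force: [-0.9, -0.3, -3.5]
opening: 0.014
```

```bash
cat >> h.py <<'E'
def look(n,box=(180,150,110,120),f=6):
    F=[]
    for c in ['side']*1:
        s=ctrl.snapshot(c); F.append(ctrl.get_obs()['force'])
    x,y,w,h=box
    im=s['image'][y:y+h,x:x+w]
    save(cv2.resize(im,None,fx=f,fy=f,interpolation=cv2.INTER_CUBIC),n)
def st(k=4):
    F=[];P=[]
    for i in range(k):
        ctrl.snapshot('top');o=ctrl.get_obs();F.append(o['force']);P.append(o['tool_pos'])
    R=Ro.from_euler('z',HY,degrees=True).as_matrix()
    print('t',round(o['clock'],2),'H',inH(np.mean(P,0)).round(4),'F_H',(R.T@np.mean(F,0)).round(2),'sd',np.std(F,0).round(2),'ori',o['orientation'].round(2),'M',o['moment'].round(2))
E
python3 - <<'E'
from h import *
st(6)
look('a1',(330,185,100,75),7)
E
```

```text
t 13.4 H [-5.550e-02  1.000e-04  1.505e-01] F_H [-0.12  0.54 -3.72] sd [0.46 0.61 0.51] ori [-1.7999e+02  1.0000e-02 -8.6100e+01] M [ 0.08 -0.08  0.03]
```

View pics/a1.png

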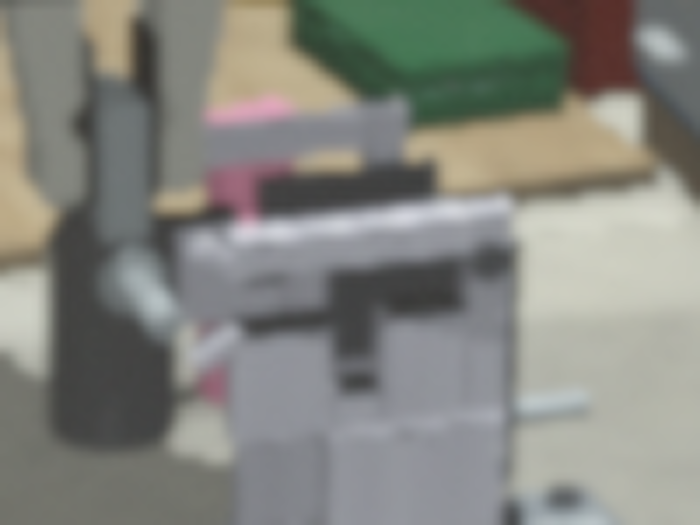

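jog_arm --commands '[{"x": 0,"y": -0.1,"z": 0,"roll": 0},{"x": 0,"y": -0.2,"z": 0,"roll": 0},{"x": 0,"y": -0.2,"z": 0,"roll": 0},{"x": 0,"y": -0.2,"z": 0,"roll": 0},{"x": 0,"y": -0.2,"z": 0,"roll": 0},{"x": 0,"y": -0.2,"z": 0,"roll": 0},{"x": 0,"y": -0.2,"z": 0,"roll": 0},{"x": 0,"y": -0.2,"z": 0,"roll": 0},{"x": 0,"y": -0.2,"z": 0,"roll": 0},{"x": 0,"y": 0,"z": 0,"roll": 0},{"x": 0,"y": 0,"z": 0,"roll": 0}]'

```text
clock: 14.55
tool_pos: [0.6066, 0.0685, 0.1503]
orientation: [180.0, -0.0, -86.1]
force: [0.7, 1.0, -3.9]
opening: 0.0138
```

Run:
```python
from h import *
st(6)
look('a2',(340,190,80,60),9)
```

```text
t 14.85 H [-3.830e-02  1.000e-04  1.504e-01] F_H [-0.16 -0.21 -3.71] sd [0.67 0.32 0.48] ori [-180.     0.   -86.1] M [ 0.06 -0.07 -0.02]
```

View pics/a2.png

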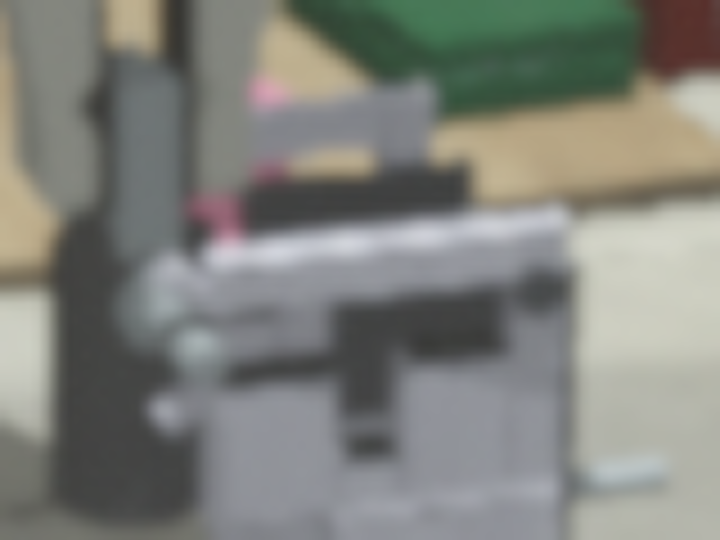

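jog_arm --commands '[{"x": 0,"y": -0.15,"z": 0,"roll": 0},{"x": 0,"y": -0.2,"z": 0,"roll": 0},{"x": 0,"y": -0.2,"z": 0,"roll": 0},{"x": 0,"y": -0.2,"z": 0,"roll": 0},{"x": 0,"y": -0.2,"z": 0,"roll": 0},{"x": 0,"y": -0.2,"z": 0,"roll": 0},{"x": 0,"y": -0.2,"z": 0,"roll": 0},{"x": 0,"y": -0.2,"z": 0,"roll": 0},{"x": 0,"y": -0.1,"z": 0,"roll": 0},{"x": 0,"y": 0,"z": 0,"roll": 0},{"x": 0,"y": 0,"z": 0,"roll": 0}]'

```text
clock: 16.0
tool_pos: [0.6231, 0.0697, 0.1503]
orientation: [180.0, 0.0, -86.1]
force: [0.3, -0.3, -3.8]
opening: 0.0136
```

Run:
```python
from h import *
st(8)
look('a3',(340,190,80,60),9)
```

```text
t 16.4 H [-2.170e-02  1.000e-04  1.504e-01] F_H [-0.02 -0.45 -3.91] sd [0.5  0.51 0.43] ori [-180.     0.   -86.1] M [ 0.11 -0.06 -0.  ]
```

View pics/a3.png

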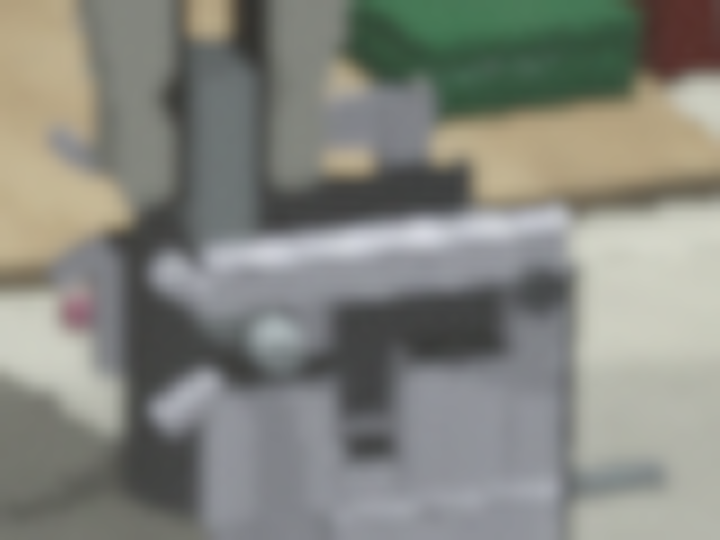

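jog_arm --commands '[{"x": 0,"y": -0.1,"z": 0,"roll": 0},{"x": 0,"y": -0.15,"z": 0,"roll": 0},{"x": 0,"y": -0.15,"z": 0,"roll": 0},{"x": 0,"y": -0.15,"z": 0,"roll": 0},{"x": 0,"y": -0.15,"z": 0,"roll": 0},{"x": 0,"y": -0.1,"z": 0,"roll": 0},{"x": 0,"y": 0,"z": 0,"roll": 0},{"x": 0,"y": 0,"z": 0,"roll": 0}]'

```text
clock: 17.25
tool_pos: [0.6311, 0.0702, 0.1503]
orientation: [180.0, -0.0, -86.1]
force: [-0.3, -0.2, -3.9]
opening: 0.0141
```

Run:
```python
from h import *
st(8)
```

```text
t 17.65 H [-1.370e-02  1.000e-04  1.504e-01] F_H [ 0.15 -0.11 -3.87] sd [0.66 0.42 0.49] ori [-180.     0.   -86.1] M [ 0.1  -0.05 -0.07]
```

jog_arm --commands '[{"x": 0,"y": -0.1,"z": 0,"roll": 0},{"x": 0,"y": -0.1,"z": 0,"roll": 0},{"x": 0,"y": -0.1,"z": 0,"roll": 0},{"x": 0,"y": 0,"z": 0,"roll": 0},{"x": 0,"y": 0,"z": 0,"roll": 0}]'

```text
clock: 18.15
tool_pos: [0.6341, 0.0704, 0.1503]
orientation: [180.0, -0.0, -86.1]
force: [-0.5, 0.2, -4.1]
opening: 0.0139
```

Run:
```python
from h import *
st(8)
```

```text
t 18.55 H [-1.070e-02  1.000e-04  1.504e-01] F_H [-0.01 -0.12 -3.67] sd [0.35 0.3  0.4 ] ori [180.    0.  -86.1] M [ 0.05 -0.04  0.03]
```

jog_arm --commands '[{"x": 0,"y": -0.1,"z": 0,"roll": 0},{"x": 0,"y": -0.1,"z": 0,"roll": 0},{"x": 0,"y": -0.1,"z": 0,"roll": 0},{"x": 0,"y": 0,"z": 0,"roll": 0},{"x": 0,"y": 0,"z": 0,"roll": 0}]'

```text
clock: 19.05
tool_pos: [0.6369, 0.0706, 0.1503]
orientation: [180.0, -0.0, -86.1]
force: [-2.3, 0.7, -3.1]
opening: 0.0139
```

Run:
```python
from h import *
st(12)
look('a4',(340,190,80,60),9)
```

```text
t 19.65 H [-0.0078  0.      0.1503] F_H [-1.92  0.15 -3.45] sd [0.45 0.46 0.55] ori [179.99  -0.   -86.11] M [ 0.02  0.77 -0.09]
```

View pics/a4.png

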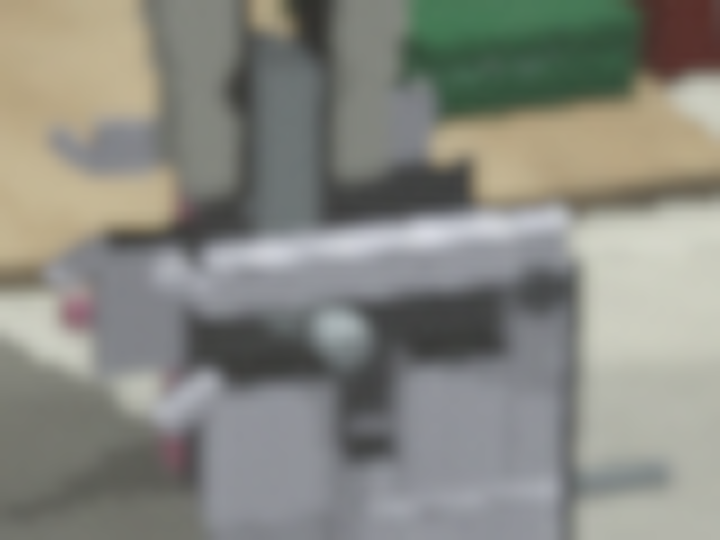

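jog_arm --commands '[{"x": 0,"y": -0.1,"z": 0,"roll": 0},{"x": 0,"y": -0.1,"z": 0,"roll": 0},{"x": 0,"y": -0.1,"z": 0,"roll": 0},{"x": 0,"y": -0.1,"z": 0,"roll": 0},{"x": 0,"y": -0.1,"z": 0,"roll": 0},{"x": 0,"y": 0,"z": 0,"roll": 0},{"x": 0,"y": 0,"z": 0,"roll": 0}]'

```text
clock: 20.4
tool_pos: [0.642, 0.071, 0.1503]
orientation: [180.0, -0.0, -86.1]
force: [-5.2, -0.2, -3.3]
opening: 0.0139
```

Run:
```python
from h import *
st(16)
```

```text
t 21.2 H [-0.0028  0.      0.1503] F_H [-4.34  0.17 -2.69] sd [0.31 0.4  0.51] ori [179.99  -0.   -86.1 ] M [-0.09  1.73 -0.13]
```

jog_arm --commands '[{"x": 0,"y": -0.1,"z": 0,"roll": 0},{"x": 0,"y": -0.1,"z": 0,"roll": 0},{"x": 0,"y": -0.1,"z": 0,"roll": 0},{"x": 0,"y": -0.03,"z": 0,"roll": 0},{"x": 0,"y": 0,"z": 0,"roll": 0},{"x": 0,"y": 0,"z": 0,"roll": 0}]'

```text
clock: 21.8
tool_pos: [0.645, 0.0711, 0.1503]
orientation: [180.0, -0.0, -86.1]
force: [-5.3, 0.6, -2.6]
opening: 0.0135
```

Run:
```python
from h import *
st(16)
look('a5',(340,190,80,60),9)
```

```text
t 22.6 H [0.0002 0.     0.1503] F_H [-5.78  0.45 -2.06] sd [0.41 0.43 0.63] ori [ 1.7995e+02 -1.0000e-02 -8.6110e+01] M [-0.    2.28 -0.14]
```

View pics/a5.png

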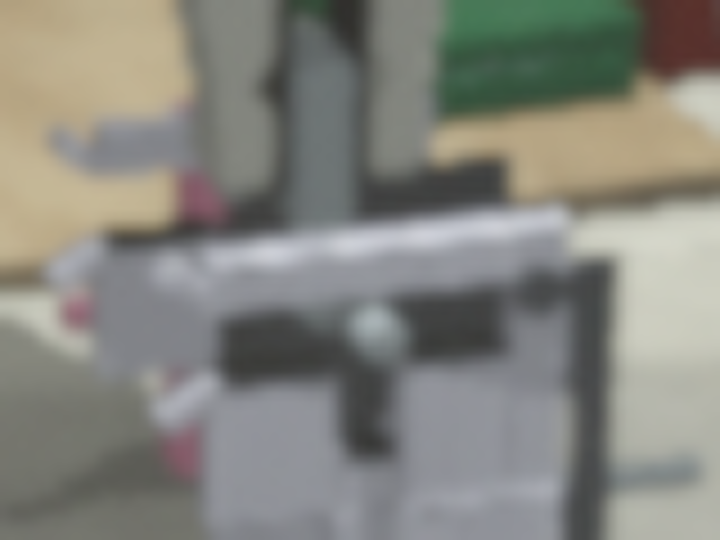

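jog_arm --commands '[{"x": 0,"y": 0,"z": 0.05,"roll": 0},{"x": 0,"y": 0,"z": 0.1,"roll": 0},{"x": 0,"y": 0,"z": 0.1,"roll": 0},{"x": 0,"y": 0,"z": 0.1,"roll": 0},{"x": 0,"y": 0,"z": 0.1,"roll": 0},{"x": 0,"y": 0,"z": 0.1,"roll": 0},{"x": 0,"y": 0,"z": 0.1,"roll": 0},{"x": 0,"y": 0,"z": 0.1,"roll": 0}]'

```text
clock: 23.45
tool_pos: [0.6454, 0.071, 0.1434]
orientation: [-180.0, -0.0, -86.1]
force: [-6.0, -0.1, -0.2]
opening: 0.0138
```

Run:
```python
from h import *
st(6)
```

```text
t 23.75 H [ 0.0004 -0.0002  0.1431] F_H [-5.64 -0.58 -0.67] sd [0.5  0.32 0.3 ] ori [ 1.7997e+02 -2.0000e-02 -8.6110e+01] M [-0.3   2.23 -0.16]
```

jog_arm --commands '[{"x": 0,"y": 0,"z": 0.05,"roll": 0},{"x": 0,"y": 0,"z": 0.1,"roll": 0},{"x": 0,"y": 0,"z": 0.1,"roll": 0},{"x": 0,"y": 0,"z": 0.1,"roll": 0},{"x": 0,"y": 0,"z": 0.1,"roll": 0},{"x": 0,"y": 0,"z": 0.1,"roll": 0},{"x": 0,"y": 0,"z": 0.1,"roll": 0}]'

```text
clock: 24.45
tool_pos: [0.6454, 0.071, 0.1369]
orientation: [-180.0, -0.0, -86.1]
force: [-4.7, -0.2, 0.2]
opening: 0.0139
```

Run:
```python
from h import *
st(6)
look('a6',(340,190,80,60),9)
```

```text
t 24.75 H [ 0.0004 -0.0002  0.1366] F_H [-5.9  -0.62 -0.52] sd [0.39 0.47 0.46] ori [ 1.7997e+02 -2.0000e-02 -8.6100e+01] M [-0.33  2.25 -0.14]
```

View pics/a6.png

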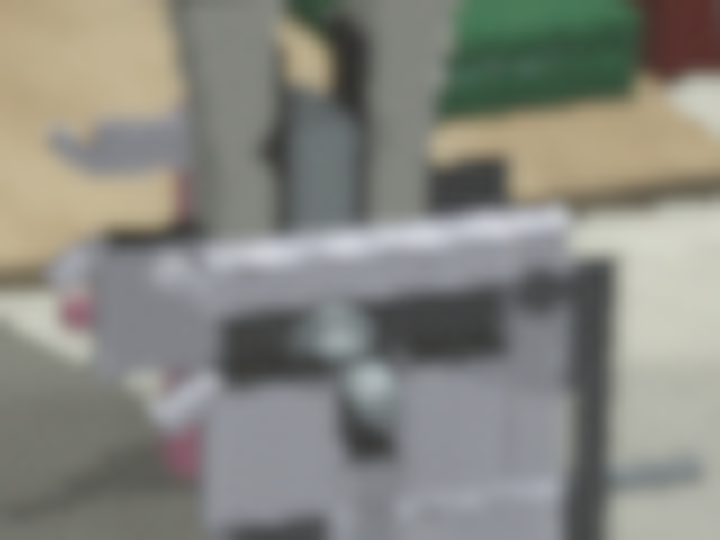

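jog_arm --commands '[{"x": 0,"y": 0,"z": 0.05,"roll": 0},{"x": 0,"y": 0,"z": 0.1,"roll": 0},{"x": 0,"y": 0,"z": 0.1,"roll": 0},{"x": 0,"y": 0,"z": 0.1,"roll": 0},{"x": 0,"y": 0,"z": 0.1,"roll": 0},{"x": 0,"y": 0,"z": 0.1,"roll": 0},{"x": 0,"y": 0,"z": 0.1,"roll": 0}]'

```text
clock: 25.5
tool_pos: [0.6454, 0.071, 0.1303]
orientation: [-180.0, -0.0, -86.1]
force: [-5.9, -0.0, 0.3]
opening: 0.014
```

Run:
```python
from h import *
st(6)
```

```text
t 25.8 H [ 4.000e-04 -1.000e-04  1.301e-01] F_H [-5.93  0.   -0.75] sd [0.52 0.7  0.42] ori [ 1.7997e+02 -2.0000e-02 -8.6100e+01] M [-0.28  2.29 -0.15]
```

jog_arm --commands '[{"x": 0,"y": 0,"z": 0.08,"roll": 0},{"x": 0,"y": 0,"z": 0,"roll": 0},{"x": 0,"y": 0,"z": 0,"roll": 0}]'

```text
clock: 26.1
tool_pos: [0.6452, 0.071, 0.1294]
orientation: [180.0, -0.0, -86.1]
force: [-5.9, -0.3, -1.1]
opening: 0.0138
```

Run:
```python
from h import *
st(6)
```

```text
t 26.4 H [ 4.000e-04 -1.000e-04  1.294e-01] F_H [-5.89  0.17 -0.3 ] sd [0.53 0.56 0.47] ori [ 1.7999e+02 -2.0000e-02 -8.6100e+01] M [-0.27  2.22 -0.15]
```

jog_arm --commands '[{"x": 0,"y": 0,"z": 0.06,"roll": 0},{"x": 0,"y": 0,"z": 0,"roll": 0},{"x": 0,"y": 0,"z": 0,"roll": 0}]'

```text
clock: 26.7
tool_pos: [0.6453, 0.071, 0.1288]
orientation: [180.0, -0.0, -86.1]
force: [-6.5, -1.5, -0.1]
opening: 0.0137
```

Run:
```python
from h import *
st(6)
```

```text
t 27.0 H [ 5.000e-04 -1.000e-04  1.288e-01] F_H [-5.99 -0.57  0.05] sd [0.49 0.25 0.7 ] ori [ 1.7999e+02 -2.0000e-02 -8.6100e+01] M [-0.32  2.29 -0.16]
```

jog_arm --commands '[{"x": 0,"y": 0,"z": 0.05,"roll": 0},{"x": 0,"y": 0,"z": 0,"roll": 0},{"x": 0,"y": 0,"z": 0,"roll": 0}]'

```text
clock: 27.3
tool_pos: [0.6454, 0.071, 0.1285]
orientation: [-180.0, -0.0, -86.1]
force: [-5.1, -0.3, 0.5]
opening: 0.0138
```

Run:
```python
from h import *
st(6)
look('a7',(340,190,80,60),9)
```

```text
t 27.6 H [ 6.000e-04 -1.000e-04  1.285e-01] F_H [-5.86 -0.72  0.8 ] sd [0.17 0.47 0.73] ori [-1.80e+02 -2.00e-02 -8.61e+01] M [-0.25  2.33 -0.16]
```

View pics/a7.png

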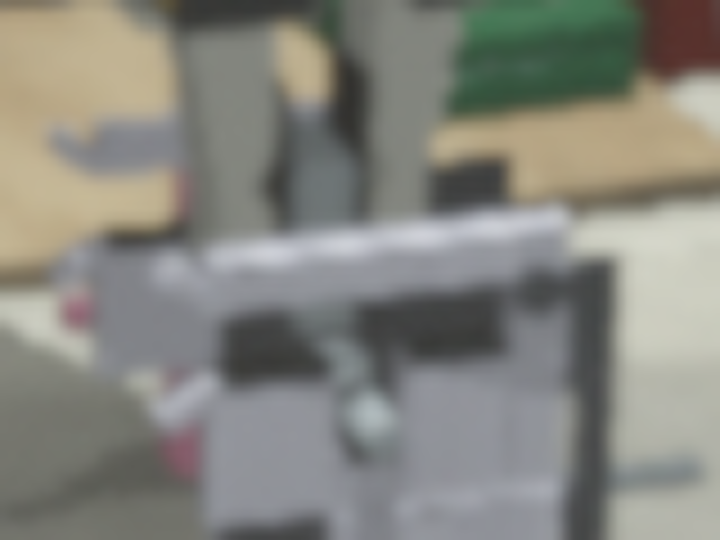

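jog_arm --commands '[{"x": 0,"y": 0.04,"z": 0,"roll": 0},{"x": 0,"y": 0.04,"z": 0,"roll": 0},{"x": 0,"y": 0.04,"z": 0,"roll": 0},{"x": 0,"y": 0,"z": 0,"roll": 0},{"x": 0,"y": 0,"z": 0,"roll": 0}]'

```text
clock: 28.15
tool_pos: [0.6447, 0.071, 0.1285]
orientation: [-179.9, -0.0, -86.1]
force: [-4.4, -1.9, 2.7]
opening: 0.0136
```

Run:
```python
from h import *
st(6)
```

```text
t 28.45 H [-0.0002 -0.      0.1285] F_H [-3.66 -2.03  3.54] sd [0.34 0.5  0.79] ori [-1.7994e+02 -1.0000e-02 -8.6100e+01] M [-0.98  1.33 -0.19]
```

jog_arm --commands '[{"x": 0,"y": 0,"z": 0.04,"roll": 0},{"x": 0,"y": 0,"z": 0,"roll": 0},{"x": 0,"y": 0,"z": 0,"roll": 0}]'

```text
clock: 28.75
tool_pos: [0.6447, 0.0711, 0.1284]
orientation: [-179.9, -0.0, -86.1]
force: [-4.8, -2.6, 6.8]
opening: 0.0138
```

Run:
```python
from h import *
st(6)
```

```text
t 29.05 H [-0.0002 -0.      0.1284] F_H [-4.76 -2.52  6.84] sd [0.28 0.57 0.7 ] ori [-1.7994e+02 -1.0000e-02 -8.6090e+01] M [-1.    1.72 -0.22]
```

jog_arm --commands '[{"x": 0,"y": 0,"z": 0,"roll": 0},{"x": 0,"y": 0,"z": 0,"roll": 0},{"x": 0,"y": 0,"z": 0,"roll": 0},{"x": 0,"y": 0,"z": 0,"roll": 0}]' --gripper 1.7

```text
clock: 29.45
tool_pos: [0.6447, 0.0715, 0.1274]
orientation: [-180.0, 0.0, -86.1]
force: [0.0, -0.1, -0.1]
opening: 0.0166
```

jog_arm --commands '[{"x": 0,"y": 0,"z": 0,"roll": 0},{"x": 0,"y": 0,"z": 0,"roll": 0},{"x": 0,"y": 0,"z": 0,"roll": 0},{"x": 0,"y": 0,"z": 0,"roll": 0},{"x": 0,"y": 0,"z": 0,"roll": 0}]' --gripper 3.4

```text
clock: 29.95
tool_pos: [0.6442, 0.0711, 0.1276]
orientation: [-180.0, 0.0, -86.1]
force: [0.7, 0.2, 0.5]
opening: 0.0341
```

Run:
```python
from h import *
st(6); print(ctrl.get_obs()['opening'])
look('a8',(320,160,110,90),7)
s=ctrl.snapshot('wrist');save(s['image'],'w8')
```

```text
t 30.25 H [-6.000e-04  1.000e-04  1.276e-01] F_H [-0.28 -0.31 -0.18] sd [0.5  0.37 0.67] ori [-180.    -0.   -86.1] M [ 0.14 -0.05 -0.01]
0.03414731504611969
```

View pics/a8.png

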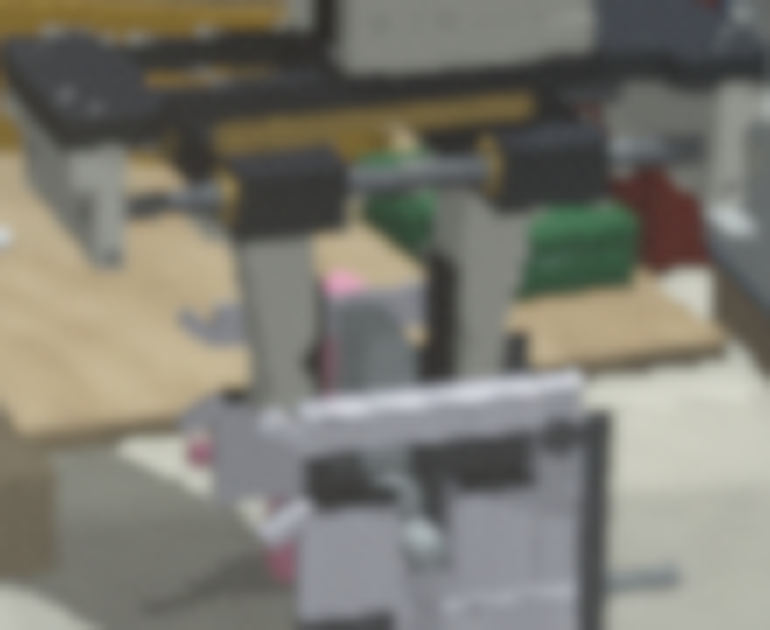

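View pics/w8.png

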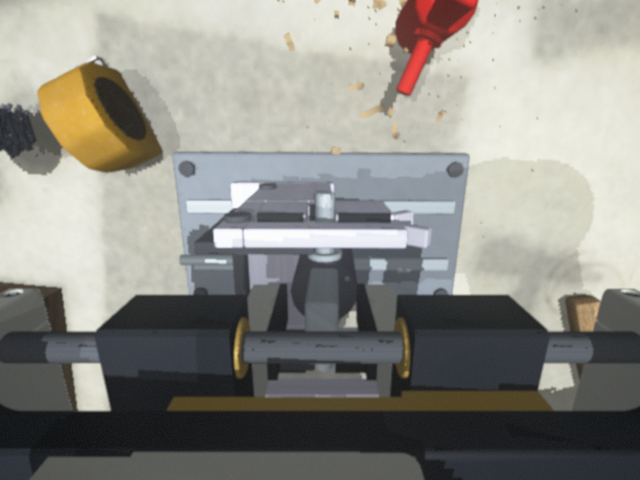

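Released and seated. I'll raise the tool straight up, slowly at first.

jog_arm --commands '[{"x": 0,"y": 0,"z": -0.3,"roll": 0},{"x": 0,"y": 0,"z": -0.5,"roll": 0},{"x": 0,"y": 0,"z": -0.7,"roll": 0},{"x": 0,"y": 0,"z": -1,"roll": 0},{"x": 0,"y": 0,"z": -1.5,"roll": 0},{"x": 0,"y": 0,"z": -2,"roll": 0},{"x": 0,"y": 0,"z": -2,"roll": 0},{"x": 0,"y": 0,"z": -2,"roll": 0},{"x": 0,"y": 0,"z": -1,"roll": 0},{"x": 0,"y": 0,"z": 0,"roll": 0}]'

```text
clock: 31.35
tool_pos: [0.645, 0.0714, 0.2398]
orientation: [-179.8, 0.1, -86.1]
force: [-0.9, 0.1, -0.5]
opening: 0.0341
```

jog_arm --commands '[{"x": 0,"y": 1,"z": 0,"roll": 0},{"x": 0,"y": 2,"z": 0,"roll": 0},{"x": 0,"y": 3,"z": 0,"roll": 0},{"x": 0,"y": 3,"z": 0,"roll": 0},{"x": 0,"y": 3,"z": 0,"roll": 0},{"x": 0,"y": 2,"z": 0,"roll": 0},{"x": 0,"y": 1,"z": 0,"roll": 0},{"x": 0,"y": 0,"z": 0,"roll": 0},{"x": 0,"y": 0,"z": 0,"roll": 0}]'

```text
clock: 32.25
tool_pos: [0.4949, 0.0611, 0.2374]
orientation: [-180.0, -0.0, -86.1]
force: [1.2, 0.8, 0.5]
opening: 0.0342
```

Run:
```python
from h import *
st(2)
look('a9',(310,150,130,110),6)
s=ctrl.snapshot('top');save(s['image'],'t9')
save(cv2.resize(s['image'][120:290,240:450],None,fx=3.5,fy=3.5,interpolation=cv2.INTER_CUBIC),'t9c')
```

```text
t 32.35 H [-1.499e-01  2.000e-04  2.372e-01] F_H [-0.17  0.1   0.17] sd [0.12 0.06 0.03] ori [ 1.7997e+02 -2.0000e-02 -8.6110e+01] M [ 0.04 -0.07 -0.01]
```

View pics/a9.png

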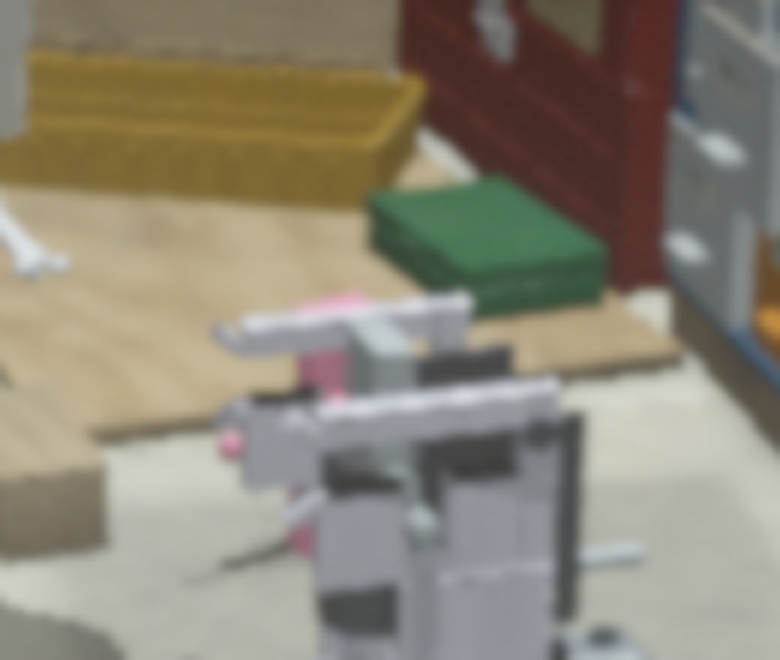

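View pics/t9c.png

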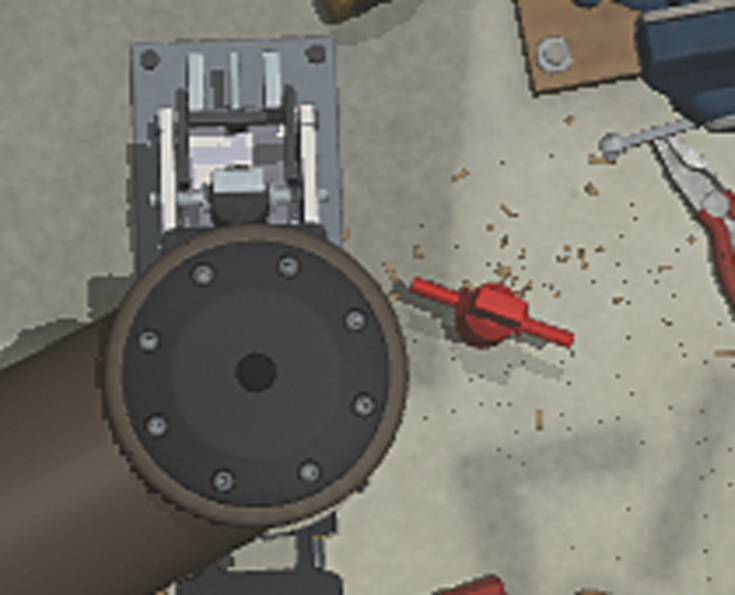

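jog_arm --commands '[{"x": 0,"y": 0,"z": 0,"roll": 0},{"x": 0,"y": 0,"z": 0,"roll": 0},{"x": 0,"y": 0,"z": 0,"roll": 0},{"x": 0,"y": 0,"z": 0,"roll": 0},{"x": 0,"y": 0,"z": 0,"roll": 0},{"x": 0,"y": 0,"z": 0,"roll": 0}]'

```text
clock: 33.05
tool_pos: [0.4946, 0.061, 0.2376]
orientation: [-180.0, -0.0, -86.1]
force: [0.4, -0.5, -0.2]
opening: 0.0337
```

Run:
```python
from h import *
look('a10',(310,150,130,110),6)
a=cv2.imread('pics/a9.png').astype(int);b=cv2.imread('pics/a10.png').astype(int);print('side diff',np.abs(a-b)[270:].max(),np.abs(a-b)[270:].mean())
# predicted positions for upright weight at hanger x=xp
for xp in (-.0025,-.001,.0):
    print(xp,'side pin end',(proj(SIDE,H(xp,-.052,.110))-[310,150])*6,'neck top',(proj(SIDE,H(xp,0,.158))-[310,150])*6,'top: pin',(proj(TOP,H(xp,0.03,.110))-[240,120])*3.5,'neck',(proj(TOP,H(xp,0,.158))-[240,120])*3.5)
print(ctrl.get_obs()['clock'])
```

```text
side diff 22 0.39066841989918916
-0.0025 side pin end [425.39540006 534.56849724] neck top [372.4844443  332.50092948] top: pin [185.66837274 198.50783254] neck [236.9491348  182.83989024]
-0.001 side pin end [429.9829754  533.98059777] neck top [376.96525631 331.99293598] top: pin [185.56499266 195.95925593] neck [236.83726663 180.19344879]
0.0 side pin end [433.03969827 533.5888776 ] neck top [379.95088595 331.65445258] top: pin [185.49608223 194.26044206] neck [236.76269866 178.42941039]
33.1
```

Run:
```python
from h import *
a=cv2.imread('pics/a9.png').astype(int);b=cv2.imread('pics/a10.png').astype(int)
d=np.abs(a-b).max(2);d[:270]=0;ys,xs=np.where(d>12);print(len(ys),xs.min() if len(xs) else 0,xs.max(),ys.min(),ys.max())
d2=d[280:560,330:460];print('weight area',d2.max(),d2.mean())
s=ctrl.snapshot('side');save(cv2.resize(s['image'][190:250,345:405],None,fx=10,fy=10,interpolation=cv2.INTER_CUBIC),'a11')
for xp in (-.0025,-.0015):
  for n,q in dict(necktopL=(-.007,-.015,.158),necktopR=(.007,-.015,.158),pin=(0,-.052,.11)).items(): print(xp,n,(proj(SIDE,H(xp+q[0],q[1],q[2]))-[345,190])*10+4.5)
```

```text
327 50 236 405 659
weight area 3 0.721510989010989
-0.0025 necktopL [266.01387012 189.59891588]
-0.0025 necktopR [336.58944309 181.50820692]
-0.0025 pin [363.49233344 495.4474954 ]
-0.0015 necktopL [271.06904344 189.01939616]
-0.0015 necktopR [341.61437984 180.93215349]
-0.0015 pin [368.59019311 494.7942028 ]
```

View pics/a11.png

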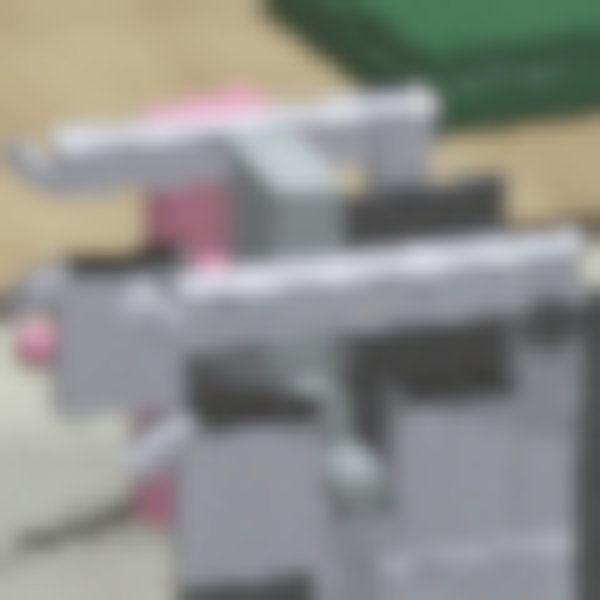

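```bash
python3 -c "
from h import *
print(ctrl.close_job(), ctrl.get_obs()['clock'])"
```

```text
the job is handed in; nothing more can be done
the job is handed in; nothing more can be done
```

The steel counterweight is hanging by its pin in both hooks, upright and still. The job was handed in at about 33 s, with the gripper well clear. I left the red and pink look-alikes and the other things on the table alone.

**What I did**
- **Grasp:** I picked the grey weight at top pixel (417, 262) by its neck and turned the pin square to the hanger.
- **Insertion:** I brought it in level at a pin height of about 132 mm, with no sideways force until the keeper touched.
- **Keeper:** First touch put the cheek shift at about 52 mm. I pressed to 5.8 N, about 8.6 mm, which is inside the 7–11 mm band.
- **Lowering:** I let it down at about 1 cm/s. I felt the floor at the expected height, with the pin axis at about 110 mm.
- **Release:** Before opening, I eased back about 1 mm and pressed lightly so the pin was seated. The floor force was about 10 N, the largest I measured on the hanger. The gripper then opened and lifted away without contact.

**Last checks**
- **Stillness:** Two side pictures 0.75 s apart show no change at the weight.
- **Upright:** The top view matches an upright, seated weight.
- **Disagreement:** In the side view the neck top fits within about 0.7 pixel. The pin end reads 1–1.7 pixels off, about 2–3 mm. I put this down to shading and the 2 mm calibration, but a tilt of up to about 3° can't be excluded from that picture alone.
- **Possible uneven contact:** While seating, a moment of about 1 N m suggested one end of the pin touched slightly before the other. I did not check the two ends separately after letting go.

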